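Put the level back in its spring-latched tool case

ROBOT

A 6-joint arm with a two-finger parallel gripper is mounted at the origin on the work surface. World frame = base frame: x ahead of the robot, y to its left, z up, the work surface at z = 0. Lengths are in mm, angles in degrees, forces in N, time in s.
With the tool pointing down it reaches from about 250 to 775 mm from the base axis. Payload 4 kg.
Tool frame: the origin (TCP) lies between the finger pads; the fingertips stand 25 mm ahead of it and the grasp point (between the pads) lies 6 mm ahead of it; z points along the fingers, y is the line along which they close (so a half turn about z gives the same grasp; the last joint's range is limited). The gripper opens to 94 mm and grips with 3 to 60 N. Pads are 16 mm wide; open, the fingers measure 119 mm over their backs; the gripper's body (75 mm by 177 mm) begins 78 mm behind the grasp point.
Start: joints at [63.936, 4.996, 78.535, -0, 96.463, -5.907], TCP at [189.533, 516.328, 230.506] pointing down, gripper open.
Joint ranges: [-177.83, 177.83], [-43.37, 116.18], [15.69, 146.23], [-61.86, 241.86], [9.47, 152.12], [-147.06, 147.06]. Speed limits (degrees/s): [159.86, 159.86, 180, 180, 180, 180].

INTERFACE

Orientations are given as [roll, pitch, yaw] about the fixed x, y, z axes, in that order (R = Rz(yaw) Ry(pitch) Rx(roll)).
In Python, from station import robot, capture, workorder gives the robot as it stands.
- The arm moves only by the tool move_arm, never from a script. Its arguments are lists of equal length, an entry for each row: "delta_pos": the shift along the tool's x, y, z in mm, a list of three; "twist": the turn, a rotation vector about the tool's x, y, z in degrees, a list of three; "grip": the opening, from -1 (shut) to 1 (fully open). A call has 1 to 20 rows; each row is the pose to reach, as a shift and turn from the pose commanded when the call began, along the tool's axes at that moment; what a row does not reach only later rows make up. A row lasts 1/12 s, in which the tool goes at most 41.7 mm and 7.16 degrees, less where a joint would pass 70% of its speed; a pose out of reach is approached as far as the arm can. A call with a gripper value outside its range is refused whole. The fingers move at their own pace and stop on an object; "newtons" is the grip in N (left out, the last holds). Time passes only in rows, so rows that repeat a pose let the fingers close. It gives the time, the measured TCP pose, the force, the opening and the grip force at its end, in the units of the state.
- robot.read_state(): the state, without advancing time (a new reading comes with each control period).
- capture(name): name is "scene" or "top" or "wrist"; returns a dict with "color" (420x560x3 uint8, blue, green, red), "depth" (420x560 float32, mm along the optical axis (not along the pixel's ray), 0 where there is no reading), "mtx" (3x3 intrinsics, pixels), "pose" (4x4, takes a point from camera to world coordinates); the wrist camera has in their place "hand_eye" (4x4, takes a point from camera to tool coordinates, whose origin is the TCP and whose axes are the flange's). Camera axes: x right, y down, z forward; pixel columns grow to the right and rows downward; lengths in mm; the calibration is good to about 2 mm. A picture is of the moment at which its call begins: read the wrist's pose just before it.
- workorder.sign_off(): hands the job in; it is judged then, once.
The state is a dict: "time": time; "joint_pos": joint angles; "joint_velocities": joint speeds; "joint_efforts": joint torques, N m; "ee_pos": TCP position; "tool_rot": TCP orientation; "force": force on the tool from outside, world axes, zero at the start; "moment": the same for the moment, N m; "width": finger opening in mm; "gripper_force": force on a finger pad.
Only numpy, scipy, OpenCV 4.12 (cv2) and the standard library are available. Lean on these libraries where they do the work, as an engineer would, in place of code of your own. Each camera call takes 0.05 s, during which the arm holds its last target. There are 200 camera calls.

TASK

Put the yellow spirit level away in the red tool case: push the latch slide all the way to its end so that the lid springs up, and let the slide snap back by itself. Set the level down in the long empty front compartment without dropping it, then press the lid shut until it is latched again. Leave the other things on the table where they are.

Things in the scene. Friction and masses are not known exactly. Their poses are not given: they have to be found in the camera images.
- case: Flat red steel tool case, fixed, 202 mm deep (its x) by 310 mm wide (its y), shut lid's top at 73 mm. Origin: centre of its underside; x points from the latch side to the hinge side, z up. On its front (-x) wall sits a silver latch housing with a flat top at 42 mm (case x -156 to -101, y -70 to 80 mm); a black thumb tab with yellow ribs rides on it.
- slide_tab (a point): Centre of the latch slide's black thumb tab (22 mm in case x, 26 in case y; 44 to 66 mm above the table); moves with the slide, at case (-138, 13) mm when home. The housing's top beside its -y face is free for 70 mm. A steel bolt and keeper lie in the lane between tab and lid, more than 14 mm from the tab's centre towards the lid.
- slide (a joint): Travel of the latch slide along the case's +y: 0 home, 0.018 m at its end stop. A spring drives it home with 2.5 N at 0 rising to 4.5 N at the end. From about 0.011 m on it frees the lid.
- lid (a joint): Opening angle of the lid about its hinge line (along case y): 0 shut, 1.35 rad fully open at a stop. Springs throw it open in about 1.5 s and hold it there. The bolt is bevelled: pressing the lid right down to 0 with under 10 N near its free edge makes it catch by itself; latched, it sits within 0.02 rad of shut.
- lid_hinge (a point): Middle of the lid's hinge line, 66 mm above the table, at the back of the case (case x +104 mm). Fixed to the case.
- lid_press (a point): Point on the outer (upper) face of the lid, on its centre line, 180 mm from the hinge line and 31 mm from the free front edge, 6 mm outside the hinge plane. It moves with the lid. The open lid leans towards the latch side, so its outer face is met from behind or above.
- front_compartment (a point): Centre of the floor of the long front compartment in the case, 10 mm above the table, 84 mm (case x) by 244 mm (case y), with low grey walls up to 40 mm above the table. Fixed to the case. The level goes in along case y, on its long edge; the open lid does not overhang it. The shut lid leaves 55 mm above this floor.
- level_center (a point): Centre of the yellow spirit level, 200 mm long (its x) by 24 mm thick (its y) by 48 mm high (its z), 0.24 kg. It stands on its long edge on the table, centre 24 mm up, to the left or right of the case.
- offcut: Pine offcut lying flat, 190 x 45 x 22 mm, bystander; origin at the centre of its underside, long side along its x.
- spray_can: Blue spray can, 66 mm across, 170 mm tall, bystander; origin at the centre of its underside.
- screw_jar: Jar, 72 mm across, 100 mm tall, bystander; origin at the centre of its underside.
- tape_measure: Yellow and black tape measure, 72 x 38 x 62 mm, bystander; origin at the centre of its underside.

How it is judged (in metres and radians):
On the way, in this order (a step that is already met when the one before it is completed fails the run):
1. the latch slide is pushed to its end (value of joint slide above 0.0155 m), for 0.1 s.
2. the slide has been let go and has snapped back home, and the lid has sprung open (value of joint slide below 0.003 m and value of joint lid above 1.15 rad and contact force between each of the arm, the fingers and slide below 0.2 N), for 0.2 s.
3. the level lies in the front compartment, let go, with the lid still open (x of level_center in the frame of front_compartment between -0.04 and 0.04 m and y of level_center in the frame of front_compartment between -0.04 and 0.04 m and z of level_center in the frame of front_compartment below 0.03 m and contact force between the fingers and level below 0.2 N and value of joint lid above 0.8 rad), for 0.2 s.
At the end, for the whole second after the job is handed in: the level rests in the front compartment (its centre within 40 mm of the compartment's centre each way and less than 30 mm above its floor), the lid is shut (under 0.03 rad) and the slide is home (under 3 mm), so that the case is latched (value of joint lid below 0.03 rad and value of joint slide below 0.003 m and x of level_center in the frame of front_compartment between -0.04 and 0.04 m and y of level_center in the frame of front_compartment between -0.04 and 0.04 m and z of level_center in the frame of front_compartment below 0.03 m and linear speed of level below 0.02 m/s); the robot touches nothing.
It fails at once if the level is dropped (falls free faster than 0.7 m/s) (linear speed of level above 0.7 m/s and contact force between the fingers and level below 0.1 N).
It fails at once if another thing on the table is moved by more than 30 mm (distance of any of offcut, spray_can, screw_jar, tape_measure from where it was at the start of the episode above 0.03 m).
It also fails if it takes over 72 s, if anything falls off the work surface, if the arm or the gripper's body presses on something with over 40 N, if the wrist force passes 120 N, or if a joint passes its speed limit or range.

## Working session

There is one attempt and no reset: what is moved stays moved. The work goes in short steps, Python scripts to look and compute and a tool call to move; the robot and the scene stay as the last step left them, time stands still between calls to the robot, and variables do not carry over. Pictures are saved under pics/ and viewed, at most 10 in all, crops included, and the job is handed in when it is done.

Besides the shell and the picture viewer there is one more tool, called after "Request:" as name(argument=value, ...) on one line, values as JSON. move_arm: Moves the arm, as the interface text tells. Its arguments: {"type":"object","properties":{"delta_pos":{"type":"array"},"twist":{"type":"array"},"grip":{"type":"array"},"newtons":{"type":"number"}},"required":["delta_pos","twist","grip"]}

```bash
mkdir -p pics; cat > h.py <<'E'
import numpy as np, cv2
from station import robot, capture, workorder
def cloud(c):
    d=c["depth"];K=c["mtx"];v,u=np.indices(d.shape)
    P=np.stack([(u-K[0,2])*d/K[0,0],(v-K[1,2])*d/K[1,1],d],-1)
    T=c["pose"];return P@T[:3,:3].T+T[:3,3]
E
python3 - <<'E'
from h import *
for n in("top","scene"):
    c=capture(n);cv2.imwrite(f"pics/{n}1.png",c["color"]);np.savez(f"{n}1.npz",**c);print(n,c["pose"].round(2).tolist())
print(robot.read_state())
E
```

```text
top [[-0.04, -0.97, 0.22, 255.34], [-1.0, 0.04, -0.01, 2.41], [0.0, -0.22, -0.97, 1291.73], [0.0, 0.0, 0.0, 1.0]]
scene [[-0.67, 0.45, -0.58, 1168.53], [0.74, 0.39, -0.55, 574.7], [-0.02, -0.8, -0.6, 716.06], [0.0, 0.0, 0.0, 1.0]]
{'time': 0.1, 'joint_pos': array([ 6.39367119e+01,  5.03651811e+00,  7.86159657e+01, -1.21003462e-03,
        9.64613009e+01, -5.90576913e+00]), 'joint_velocities': array([ 0.00115208, -0.10900292, -0.201564  , -0.03161701, -0.04288541,
       -0.01044118]), 'joint_efforts': array([ 1.77782589e-03, -3.41251767e+01, -3.03301656e+01,  7.18495483e-02,
        3.03878495e-02, -8.36502340e-05]), 'ee_pos': array([189.33585705, 515.91730757, 229.40653704]), 'tool_rot': array([-1.79886695e+02, -1.05113709e-02,  1.59842336e+02]), 'force': array([ 0.1091794 , -1.24759032,  0.4577057 ]), 'moment': array([0.0105073 , 0.03688227, 0.00930764]), 'gripper_force': 0.0, 'width': 94.18605465331287}
```

View pics/top1.png

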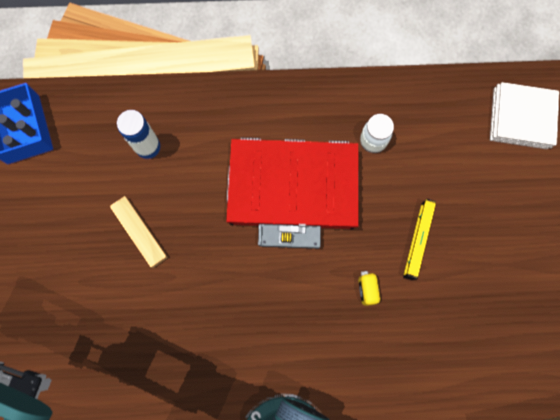

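View pics/scene1.png

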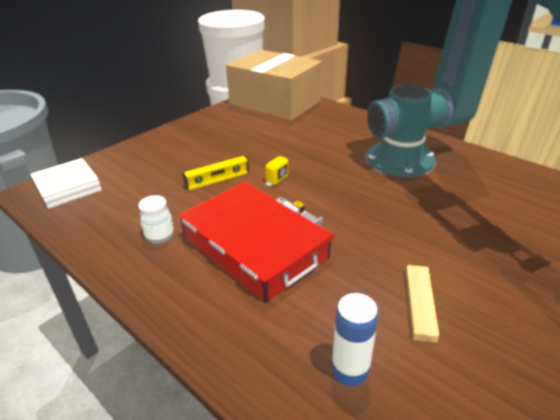

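The top view shows the red case at (293,182), the latch tab at (287,238), the level from (428,202) to (411,277), the tape measure at (370,288), the jar at (377,133), the can at (138,133) and the offcut at (138,232). The lid is shut.

```bash
python3 - <<'E'
from h import *
c=dict(np.load("top1.npz"));P=cloud(c);hsv=cv2.cvtColor(c["color"],cv2.COLOR_BGR2HSV)
def rect(name,m,lo,hi):
    m=m&(P[...,2]>lo)&(P[...,2]<hi)
    p=P[m];r=cv2.minAreaRect(p[:,:2].astype(np.float32));print(name,len(p),np.round(r[0],1),np.round(r[1],1),round(r[2],2),"z",np.percentile(p[:,2],[5,50,95]).round(1),"mean",p.mean(0).round(1))
v,u=np.indices(P.shape[:2])
box=lambda a,b,x,y:(u>a)&(u<b)&(v>x)&(v<y)
red=((hsv[...,0]<8)|(hsv[...,0]>172))&(hsv[...,1]>180)&(hsv[...,2]>100)
rect("lid",red&box(220,365,135,232),68,80)
rect("housing",box(250,330,222,255),36,47)
rect("tab",box(270,305,226,250),56,72)
rect("level",box(395,440,195,285),40,56)
rect("tape",box(352,388,265,310),40,70)
rect("jar",box(355,400,110,160),90,110)
rect("can",box(110,165,105,165),160,180)
rect("offcut",box(105,170,190,270),14,30)
rect("levelall",box(395,440,195,285),10,60)
cv2.imwrite("pics/latch.png",cv2.resize(c["color"][210:260,240:340],(800,400),interpolation=cv2.INTER_CUBIC))
c=dict(np.load("scene1.npz"));P=cloud(c)
hsv=cv2.cvtColor(c["color"],cv2.COLOR_BGR2HSV);red=((hsv[...,0]<8)|(hsv[...,0]>172))&(hsv[...,1]>180)
rect("S lid",red&box(170,335,180,300),70,80)
rect("S level",box(178,255,150,192),44,54)
rect("S tab",box(285,312,195,215),58,72)
rect("S tape",box(260,292,150,192),50,70)
E
```

```text
lid 10055 [606.1 -45.1] [314.5 212. ] 85.81 z [68.9 72.3 76.4] mean [601.7 -45.7  72.4]
housing 947 [478.5 -30.7] [148.4  53.3] 85.67 z [37.2 41.1 45.2] mean [475.5 -33.5  41.1]
tab 226 [477.1 -33.6] [53.2 36.5] 89.25 z [58.8 66.  70. ] mean [480.2 -29.   65.5]
level 832 [ 459.7 -352.2] [ 26.1 200.1] 70.84 z [42.8 46.9 51.5] mean [ 457.9 -350.8   47.1]
tape 509 [ 341.6 -216.4] [71.5 42.1] 3.15 z [48.9 59.4 63.9] mean [ 340.8 -214.6   58.2]
jar 504 [ 729.8 -262.8] [61. 62.] 86.77 z [ 94.4  98.9 103. ] mean [ 729.8 -262.9   98.8]
can 548 [733.8 327. ] [61. 62.] 52.99 z [162.5 168.6 172.3] mean [732.3 326.7 168.3]
offcut 1373 [507.4 344.3] [190.6  45.6] 33.93 z [16.3 20.6 24.9] mean [506.2 343.1  20.6]
levelall 956 [ 459.4 -352. ] [ 26.1 200.8] 70.84 z [16.6 46.5 51.4] mean [ 456.9 -349.5   43.9]
S lid 7515 [609.5 -44. ] [318.  212.8] 85.53 z [72.1 74.3 76.5] mean [617.2 -28.9  74.3]
S level 375 [ 462.4 -352.5] [ 33.4 199.5] 70.78 z [44.8 49.1 51.7] mean [ 468.2 -349.6   48.8]
S tab 121 [483.  -25.9] [43.4 35.7] 87.1 z [61.3 68.7 71.4] mean [484.1 -20.2  68. ]
S tape 211 [ 347.1 -212.8] [71.1 38.8] 7.32 z [51.5 61.2 65. ] mean [ 351.8 -208.7   59.7]
```

View pics/latch.png

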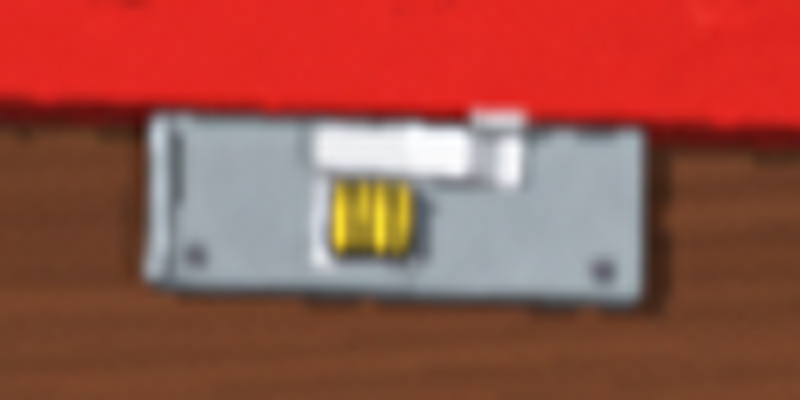

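```bash
cat >> h.py <<'E'
import json,os
from scipy.spatial.transform import Rotation as Ro
YAW=-4.3; O=np.array([608,-45,0.])
C=Ro.from_euler('z',YAW,degrees=True).as_matrix()
def w(p): return O+C@np.array(p,float)          # case -> world
def rot(z,y):                                    # tool axes given in world
    z=np.array(z,float);z/=np.linalg.norm(z);y=np.array(y,float);y-=z*(y@z);y/=np.linalg.norm(y)
    return np.stack([np.cross(y,z),y,z],1)
def tilt(a,ydir=(0,1,0)):                        # tool top leans to case -x by a deg
    a=np.radians(a);return rot(C@[np.sin(a),0,-np.cos(a)],C@np.array(ydir,float))
F="cmd.json"
def cur():
    if os.path.exists(F):
        j=json.load(open(F));return np.array(j["p"]),np.array(j["R"])
    return np.array([189.533,516.328,230.506]),Ro.from_euler('xyz',[180,0,159.843],degrees=True).as_matrix()
def plan(targets):
    """targets: list of (tip position world, R); prints rows relative to the commanded pose, stores the last"""
    p,R=cur()
    for t,Q in targets:
        tcp=np.array(t)-25*Q[:,2]
        d=np.round(R.T@(tcp-p)); r=np.round(Ro.from_matrix(R.T@Q).as_rotvec(degrees=True),1)
        print(d.tolist(),r.tolist(),"n>=",np.ceil(max(np.linalg.norm(d)/41.7,np.linalg.norm(r)/7.16)),"tcp",tcp.round(1))
    json.dump(dict(p=(p+R@d).tolist(),R=(R@Ro.from_rotvec(r,degrees=True).as_matrix()).tolist()),open(F,"w"))
E
python3 - <<'E'
from h import *
plan([(w([-142,-22,150]),tilt(15))])
plan([(w([-142,-22,51]),tilt(15))])
E
```

```text
[-449.0, -444.0, 56.0] [-2.1, -14.9, -15.8] n>= 16.0 tcp [458.3 -55.8 174.1]
[25.0, -1.0, 96.0] [0.0, -0.0, 0.0] n>= 3.0 tcp [458.3 -55.8  75.1]
```

Request:
move_arm(delta_pos=[[-449, -444, 56], [-449, -444, 56], [-449, -444, 56], [-449, -444, 56], [-449, -444, 56], [-449, -444, 56], [-449, -444, 56], [-449, -444, 56], [-449, -444, 56], [-449, -444, 56], [-449, -444, 56], [-449, -444, 56], [-449, -444, 56], [-449, -444, 56], [-449, -444, 56], [-449, -444, 56], [-449, -444, 56], [-449, -444, 56], [-449, -444, 56]], twist=[[-2.1, -14.9, -15.8], [-2.1, -14.9, -15.8], [-2.1, -14.9, -15.8], [-2.1, -14.9, -15.8], [-2.1, -14.9, -15.8], [-2.1, -14.9, -15.8], [-2.1, -14.9, -15.8], [-2.1, -14.9, -15.8], [-2.1, -14.9, -15.8], [-2.1, -14.9, -15.8], [-2.1, -14.9, -15.8], [-2.1, -14.9, -15.8], [-2.1, -14.9, -15.8], [-2.1, -14.9, -15.8], [-2.1, -14.9, -15.8], [-2.1, -14.9, -15.8], [-2.1, -14.9, -15.8], [-2.1, -14.9, -15.8], [-2.1, -14.9, -15.8]], grip=[-1, -1, -1, -1, -1, -1, -1, -1, -1, -1, -1, -1, -1, -1, -1, -1, -1, -1, -1], newtons=30)

```text
time: 1.68
ee_pos: [457.5, -53.8, 174.3]
tool_rot: [179.9, 15.0, 175.8]
force: [0.6, 1.0, 0.2]
width: 0.3
gripper_force: 0.0
```

```bash
python3 - <<'E'
from h import *
s=robot.read_state();T=np.eye(4);T[:3,:3]=Ro.from_euler('xyz',s["tool_rot"],degrees=True).as_matrix();T[:3,3]=s["ee_pos"]
c=capture("wrist");c["pose"]=T@c["hand_eye"];P=cloud(c);cv2.imwrite("pics/w1.png",c["color"])
Q=(P-O)@C
hsv=cv2.cvtColor(c["color"],cv2.COLOR_BGR2HSV)
m=(hsv[...,0]>20)&(hsv[...,0]<35)&(hsv[...,1]>150)&(Q[...,2]>55)&(Q[...,2]<75)&(c["depth"]>0)&(abs(Q[...,0]+138)<25)&(abs(Q[...,1]-13)<30)
q=Q[m];print(len(q));print(q.min(0) if len(q) else 0,q.max(0) if len(q) else 0, q.mean(0) if len(q) else 0)
m=(abs(Q[...,2]-66)<5)&(abs(Q[...,0]+138)<13)&(abs(Q[...,1]-13)<35);q=Q[m];print(np.percentile(q,[1,50,99],axis=0).round(1))
m=(abs(Q[...,2]-41)<4)&(abs(Q[...,0]+128)<45)&(abs(Q[...,1])<100);q=Q[m];print(np.percentile(q,[1,50,99],axis=0).round(1))
print(s["ee_pos"])
E
```

```text
574
[-147.6318005     1.34316392   57.76216105] [-122.9914       24.13098166   69.29633358] [-137.65451958   12.35747758   66.79661353]
[[-148.3   -0.9   61.7]
 [-139.1   11.4   66.2]
 [-127.4   24.4   68.5]]
[[-155.3  -83.9   37.8]
 [-133.2   -9.1   41.7]
 [ -99.7   84.2   44.4]]
[457.5152389  -53.76027897 174.30708449]
```

View pics/w1.png

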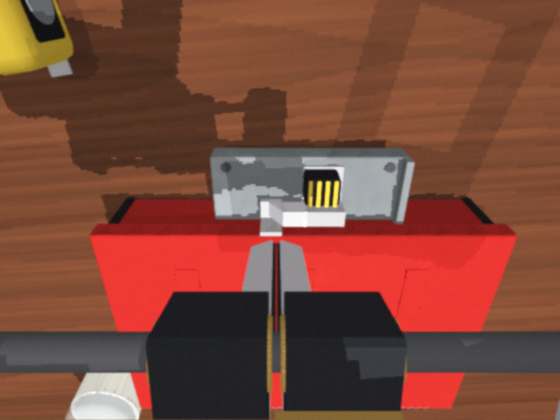

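Request:
move_arm(delta_pos=[[6, 0, 24], [13, 0, 48], [19, -1, 72], [23, -1, 86], [25, -1, 93], [25, -1, 96], [25, -1, 96], [25, -1, 96]], twist=[[0, 0, 0], [0, 0, 0], [0, 0, 0], [0, 0, 0], [0, 0, 0], [0, 0, 0], [0, 0, 0], [0, 0, 0]], grip=[-1, -1, -1, -1, -1, -1, -1, -1])

```text
time: 2.4
ee_pos: [459.6, -55.8, 76.7]
tool_rot: [180.0, 15.1, 175.8]
force: [-0.2, 0.0, -0.1]
width: 0.5
gripper_force: 0.0
```

The wrist view shows the tab at (322,188), clear of the bolt and keeper at (305,213). This puts it at case (-138, 12.5), as expected. I'll push now.

Request:
move_arm(delta_pos=[[0, 4, 0], [0, 7, 0], [0, 10, 0], [0, 12, 0], [0, 14, 0], [0, 16, 0], [0, 18, 0], [0, 18, 0]], twist=[[0, 0, 0], [0, 0, 0], [0, 0, 0], [0, 0, 0], [0, 0, 0], [0, 0, 0], [0, 0, 0], [0, 0, 0]], grip=[-1, -1, -1, -1, -1, -1, -1, -1])

```text
time: 3.07
ee_pos: [460.6, -38.4, 75.9]
tool_rot: [-180.0, 15.1, 175.7]
force: [-0.2, -2.7, 2.1]
width: 0.5
gripper_force: 1.6
```

Request:
move_arm(delta_pos=[[0, 2, 0], [0, 4, 0], [0, 6, 0], [0, 8, 0], [0, 8, 0]], twist=[[0, 0, 0], [0, 0, 0], [0, 0, 0], [0, 0, 0], [0, 0, 0]], grip=[-1, -1, -1, -1, -1])

```text
time: 3.48
ee_pos: [461.1, -30.1, 75.7]
tool_rot: [180.0, 15.1, 175.8]
force: [0.0, -3.4, 3.0]
width: 0.5
gripper_force: 2.1
```

Request:
move_arm(delta_pos=[[0, 2, 0], [0, 4, 0], [0, 6, 0], [0, 8, 0], [0, 9, 0], [0, 9, 0]], twist=[[0, 0, 0], [0, 0, 0], [0, 0, 0], [0, 0, 0], [0, 0, 0], [0, 0, 0]], grip=[-1, -1, -1, -1, -1, -1])

```text
time: 3.98
ee_pos: [461.3, -27.0, 75.8]
tool_rot: [-179.2, 15.0, 175.9]
force: [-1.4, -20.9, 3.4]
width: 0.6
gripper_force: 10.6
```

End stop reached. Now I'll let go and retreat.

Request:
move_arm(delta_pos=[[0, -25, 0], [0, -45, 0], [0, -45, 0], [0, -45, -40], [0, -45, -80], [0, -45, -120], [0, -45, -120], [0, -45, -120], [0, -45, -120], [0, -45, -120], [0, -45, -120], [0, -45, -120], [0, -45, -120], [0, -45, -120], [0, -45, -120], [0, -45, -120], [0, -45, -120], [0, -45, -120], [0, -45, -120], [0, -45, -120]], twist=[[0, 0, 0], [0, 0, 0], [0, 0, 0], [0, 0, 0], [0, 0, 0], [0, 0, 0], [0, 0, 0], [0, 0, 0], [0, 0, 0], [0, 0, 0], [0, 0, 0], [0, 0, 0], [0, 0, 0], [0, 0, 0], [0, 0, 0], [0, 0, 0], [0, 0, 0], [0, 0, 0], [0, 0, 0], [0, 0, 0]], grip=[-1, -1, -1, -1, -1, -1, -1, -1, -1, -1, -1, -1, -1, -1, -1, -1, -1, -1, -1, -1])

```text
time: 5.65
ee_pos: [427.0, -63.9, 191.2]
tool_rot: [180.0, 15.0, 175.7]
force: [-0.1, 0.7, 0.7]
width: 0.3
gripper_force: 0.0
```

```bash
python3 - <<'E'
from h import *
# commanded-pose bookkeeping
p,R=cur();p=p+R@[0,35-45,-120];json.dump(dict(p=p.tolist(),R=R.tolist()),open(F,"w"))
s=robot.read_state();print(p,s["ee_pos"])
c=capture("top");cv2.imwrite("pics/top2.png",c["color"]);np.savez("top2.npz",**c);P=cloud(c);Q=(P-O)@C
# height map rows along case x at a few case y
for y in(-100,-60,0,60,100):
    print(y,[(x,round(float(np.median(q)),0)) for x in range(-105,110,7) if len(q:=Q[...,2][(abs(Q[...,0]-x)<3.5)&(abs(Q[...,1]-y)<5)])])
for x in(-80,-55,-30):
    print(x,[(y,round(float(np.median(q)),0)) for y in range(-160,161,8) if len(q:=Q[...,2][(abs(Q[...,0]-x)<5)&(abs(Q[...,1]-y)<4)])])
# level grasp, tip z 15, level centre
L=np.array([460.5,-352.2,0]);a=np.radians(70.83);G=rot([0,0,-1],[np.cos(a),np.sin(a),0])
plan([(L+[0,0,110],G)])
plan([(L+[0,0,15],G)])
E
```

```text
[426.93921258 -63.91886893 191.21430314] [426.96172779 -63.93549668 191.22997799]
-100 [(-105, -1.0), (-98, 47.0), (-91, 39.0), (-84, 10.0), (-77, 9.0), (-70, 10.0), (-63, 9.0), (-56, 11.0), (-49, 8.0), (-42, 9.0), (-35, 9.0), (-28, 10.0), (-21, 9.0), (-14, 9.0), (-7, 13.0), (0, 38.0), (7, 11.0), (14, 10.0), (21, 31.0), (28, 35.0), (35, 9.0), (42, 10.0), (49, 267.0), (56, 44.0), (63, 38.0), (70, 41.0), (77, 167.0), (84, 133.0), (91, 30.0), (98, 59.0), (105, 71.0)]
-60 [(-105, 41.0), (-98, 63.0), (-91, 40.0), (-77, 9.0), (-70, 12.0), (-63, 8.0), (-56, 10.0), (-49, 9.0), (-42, 9.0), (-35, 10.0), (-28, 8.0), (-21, 11.0), (-14, 9.0), (-7, 12.0), (0, 25.0), (7, 10.0), (14, 17.0), (21, 25.0), (28, 37.0), (35, 14.0), (42, 8.0), (49, 265.0), (56, 152.0), (63, 39.0), (70, 39.0), (77, 171.0), (84, 135.0), (91, 32.0), (98, 58.0)]
0 [(-105, 40.0), (-98, 58.0), (-91, 39.0), (-84, 11.0), (-77, 8.0), (-70, 11.0), (-63, 9.0), (-56, 9.0), (-49, 8.0), (-42, 9.0), (-35, 8.0), (-28, 10.0), (-21, 11.0), (-14, 8.0), (-7, 17.0), (0, 36.0), (7, 29.0), (14, 36.0), (21, 35.0), (28, 35.0), (35, 35.0), (42, 35.
[... 1858 characters left out ...]
.0), (136, 9.0), (144, 9.0), (152, 46.0), (160, -0.0)]
-30 [(-152, 54.0), (-144, 51.0), (-136, 39.0), (-128, 38.0), (-120, 10.0), (-112, 8.0), (-104, 10.0), (-96, 9.0), (-88, 9.0), (-80, 9.0), (-72, 9.0), (-64, 8.0), (-56, 10.0), (-48, 9.0), (-40, 10.0), (-32, 9.0), (-24, 9.0), (-16, 10.0), (-8, 10.0), (0, 8.0), (8, 10.0), (16, 10.0), (24, 11.0), (32, 7.0), (40, 10.0), (48, 10.0), (56, 10.0), (64, 11.0), (72, 10.0), (80, 8.0), (88, 9.0), (96, 10.0), (104, 10.0), (112, 11.0), (120, 15.0), (128, 13.0), (136, 9.0), (144, 9.0), (152, 43.0), (160, 24.0)]
[-39.0, -285.0, 68.0] [2.0, 14.9, 14.8] n>= 8.0 tcp [ 460.5 -352.2  135. ]
[0.0, -0.0, 96.0] [-0.0, 0.0, 0.0] n>= 3.0 tcp [ 460.5 -352.2   40. ]
```

View pics/top2.png

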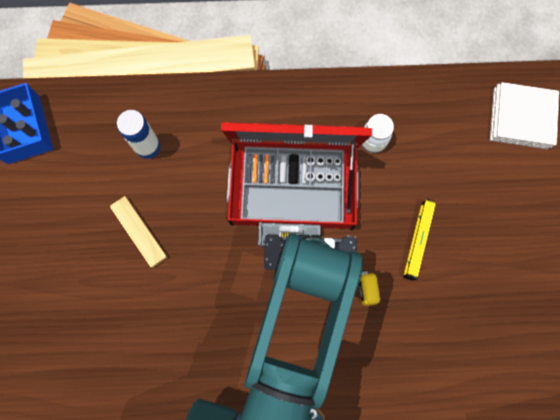

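The lid is open and the compartment spans pixels (245-343, 188-220), centred at about case (-46, 0). Next I'll pick up the level.

Request:
move_arm(delta_pos=[[-39, -285, 68], [-39, -285, 68], [-39, -285, 68], [-39, -285, 68], [-39, -285, 68], [-39, -285, 68], [-39, -285, 68], [-39, -285, 68], [-39, -285, 68], [-39, -285, 68]], twist=[[2, 14.9, 14.8], [2, 14.9, 14.8], [2, 14.9, 14.8], [2, 14.9, 14.8], [2, 14.9, 14.8], [2, 14.9, 14.8], [2, 14.9, 14.8], [2, 14.9, 14.8], [2, 14.9, 14.8], [2, 14.9, 14.8]], grip=[0.5, 0.5, 0.5, 0.5, 0.5, 0.5, 0.5, 0.5, 0.5, 0.5])

```text
time: 6.53
ee_pos: [460.7, -351.8, 135.1]
tool_rot: [180.0, -0.0, 160.8]
force: [-0.3, 0.2, 0.1]
width: 63.8
gripper_force: 0.0
```

```bash
python3 - <<'E'
from h import *
s=robot.read_state();T=np.eye(4);T[:3,:3]=Ro.from_euler('xyz',s["tool_rot"],degrees=True).as_matrix();T[:3,3]=s["ee_pos"]
c=capture("wrist");c["pose"]=T@c["hand_eye"];P=cloud(c);cv2.imwrite("pics/w2.png",c["color"])
m=(c["depth"]>0)&(P[...,2]>41)&(P[...,2]<54)&(np.hypot(P[...,0]-460,P[...,1]+352)<115)
p=P[m];print(len(p),cv2.minAreaRect(p[:,:2].astype(np.float32)),p.mean(0));print(s["ee_pos"],s["tool_rot"],s["width"])
E
```

```text
9688 ((451.762939453125, -349.15264892578125), (24.024499893188477, 181.18212890625), 70.86677551269531) [ 443.94077627 -346.44805667   47.83243371]
[ 460.73267681 -351.79263054  135.08741597] [ 1.79955866e+02 -4.14152864e-02  1.60810666e+02] 63.792792878895725
```

View pics/w2.png

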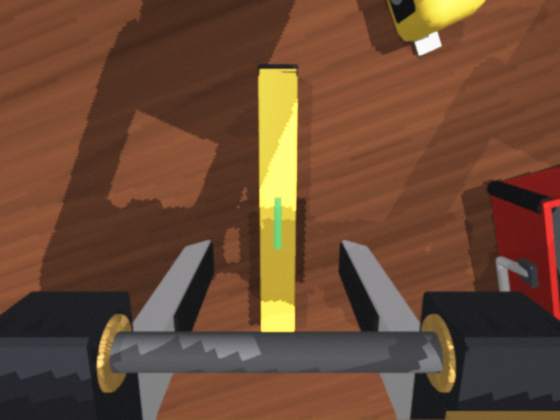

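The level, at (278,200), lies centred between the fingers, and the wrist measurement agrees with the plan. I'll descend and grip.

Request:
move_arm(delta_pos=[[0, 0, 30], [0, 0, 60], [0, 0, 80], [0, 0, 90], [0, 0, 96], [0, 0, 96], [0, 0, 96], [0, 0, 96], [0, 0, 96], [0, 0, 96], [0, 0, 96], [0, 0, 96], [0, 0, 96]], twist=[[0, 0, 0], [0, 0, 0], [0, 0, 0], [0, 0, 0], [0, 0, 0], [0, 0, 0], [0, 0, 0], [0, 0, 0], [0, 0, 0], [0, 0, 0], [0, 0, 0], [0, 0, 0], [0, 0, 0]], grip=[0.2, 0.2, 0.2, 0.2, 0.2, 0.2, -1, -1, -1, -1, -1, -1, -1], newtons=40)

```text
time: 7.67
ee_pos: [461.5, -352.0, 40.3]
tool_rot: [180.0, 0.1, 160.8]
force: [0.4, 2.3, 3.8]
width: 24.0
gripper_force: 40.0
```

```bash
python3 - <<'E'
from h import *
p,R=cur();print(p,robot.read_state()["ee_pos"])
G=rot([0,0,-1],C@[1,0,0])
# stepwise: lift, carry over
t0=p+25*R[:,2]
plan([(t0+[0,0,125],R)])
plan([(w([-54,0,140]),G)])
plan([(w([-54,0,26]),G)])
E
```

```text
[ 460.87995488 -352.27499014   39.52567511] [ 461.48627975 -352.03537471   40.29854284]
[-0.0, -0.0, -125.0] [0.0, 0.0, 0.0] n>= 3.0 tcp [ 460.9 -352.3  164.5]
[14.0, 325.0, -1.0] [-0.0, 0.0, 75.1] n>= 11.0 tcp [554.2 -41.  165. ]
[-0.0, -0.0, 114.0] [0.0, 0.0, 0.0] n>= 3.0 tcp [554.2 -41.   51. ]
```

Request:
move_arm(delta_pos=[[0, 0, -10], [0, 0, -30], [0, 0, -55], [0, 0, -80], [0, 0, -105], [0, 0, -118], [0, 0, -125], [0, 0, -125]], twist=[[0, 0, 0], [0, 0, 0], [0, 0, 0], [0, 0, 0], [0, 0, 0], [0, 0, 0], [0, 0, 0], [0, 0, 0]], grip=[-1, -1, -1, -1, -1, -1, -1, -1])

```text
time: 8.33
ee_pos: [461.2, -353.0, 166.3]
tool_rot: [-179.9, 0.2, 160.8]
force: [0.0, -0.5, -2.7]
width: 23.2
gripper_force: 40.0
```

Request:
move_arm(delta_pos=[[0, 10, 0], [1, 25, 0], [2, 45, 0], [3, 65, 0], [4, 87, 0], [5, 109, 0], [6, 131, 0], [7, 153, 0], [8, 175, 0], [9, 197, 0], [10, 219, 0], [11, 241, 0], [12, 263, 0], [13, 283, 0], [13, 300, -1], [14, 314, -1], [14, 322, -1], [14, 325, -1], [14, 325, -1]], twist=[[0, 0, 2.5], [0, 0, 6], [0, 0, 10.5], [0, 0, 15], [0, 0, 20], [0, 0, 25], [0, 0, 30], [0, 0, 35], [0, 0, 40], [0, 0, 45], [0, 0, 50], [0, 0, 55], [0, 0, 60], [0, 0, 65], [0, 0, 69], [0, 0, 72], [0, 0, 74], [0, 0, 75.1], [0, 0, 75.1]], grip=[-1, -1, -1, -1, -1, -1, -1, -1, -1, -1, -1, -1, -1, -1, -1, -1, -1, -1, -1])

```text
time: 9.92
ee_pos: [553.5, -40.0, 163.4]
tool_rot: [-179.8, 0.0, 85.8]
force: [-0.4, 0.6, -3.5]
width: 23.6
gripper_force: 40.0
```

```bash
python3 - <<'E'
from h import *
s=robot.read_state();print(s["ee_pos"],s["tool_rot"],s["width"])
c=capture("scene");cv2.imwrite("pics/s2.png",c["color"])
E
```

```text
[553.52473296 -39.9998552  163.44462382] [-1.79815582e+02  2.40086783e-02  8.58042241e+01] 23.614037709968255
```

View pics/s2.png

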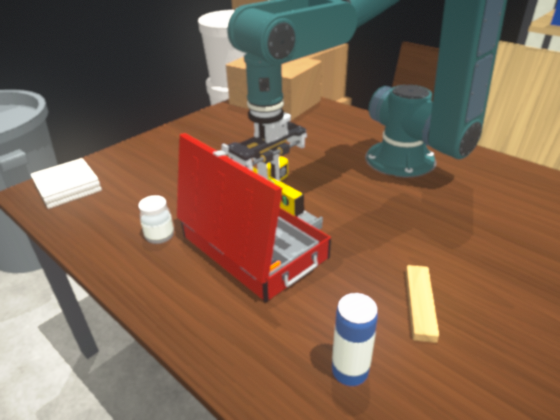

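The level, at (287,195), is held above the front compartment. The gripper, at (265,145), is in front of the lid and clear of it. I'll lower it now.

Request:
move_arm(delta_pos=[[0, 0, 10], [0, 0, 25], [0, 0, 42], [0, 0, 60], [0, 0, 75], [0, 0, 88], [0, 0, 97], [0, 0, 103], [0, 0, 107], [0, 0, 110], [0, 0, 110], [0, 0, 110]], twist=[[0, 0, 0], [0, 0, 0], [0, 0, 0], [0, 0, 0], [0, 0, 0], [0, 0, 0], [0, 0, 0], [0, 0, 0], [0, 0, 0], [0, 0, 0], [0, 0, 0], [0, 0, 0]], grip=[-1, -1, -1, -1, -1, -1, -1, -1, -1, -1, -1, -1])

```text
time: 10.97
ee_pos: [554.7, -40.8, 55.9]
tool_rot: [179.9, 0.0, 85.7]
force: [0.8, -0.6, -2.9]
width: 23.8
gripper_force: 40.0
```

Request:
move_arm(delta_pos=[[0, 0, 2], [0, 0, 4], [0, 0, 5], [0, 0, 6], [0, 0, 6], [0, 0, 6]], twist=[[0, 0, 0], [0, 0, 0], [0, 0, 0], [0, 0, 0], [0, 0, 0], [0, 0, 0]], grip=[-1, -1, -1, -1, -1, -1])

```text
time: 11.47
ee_pos: [554.5, -40.6, 50.3]
tool_rot: [179.9, 0.0, 85.8]
force: [-2.2, 0.6, 4.1]
width: 23.6
gripper_force: 40.0
```

It's seated on the floor, so I'll release and lift.

Request:
move_arm(delta_pos=[[0, 0, 0], [0, 0, 0], [0, 0, 0], [0, 0, 0], [0, 0, 0], [0, 0, -5], [0, 0, -20], [0, 0, -50], [0, 0, -90], [0, 0, -130], [0, 0, -130], [0, 0, -130]], twist=[[0, 0, 0], [0, 0, 0], [0, 0, 0], [0, 0, 0], [0, 0, 0], [0, 0, 0], [0, 0, 0], [0, 0, 0], [0, 0, 0], [0, 0, 0], [0, 0, 0], [0, 0, 0]], grip=[-0.28, -0.28, -0.28, -0.28, -0.28, -0.28, -0.28, -0.28, -0.28, -0.28, -0.28, -0.28])

```text
time: 12.47
ee_pos: [556.3, -40.9, 183.6]
tool_rot: [179.5, 0.1, 85.7]
force: [-0.7, 0.5, -1.0]
width: 33.9
gripper_force: 0.0
```

```bash
python3 - <<'E'
from h import *
p,R=cur();s=robot.read_state();p=p+R@[0,0,110+6-114-130];print(p,s["ee_pos"],s["width"])
json.dump(dict(p=p.tolist(),R=R.tolist()),open(F,"w"))
c=capture("top");np.savez("top3.npz",**c);P=cloud(c);Q=(P-O)@C
m=(Q[...,2]>180)&(Q[...,2]<290)&(Q[...,0]>35)&(Q[...,0]<110)&(abs(Q[...,1])<150);q=Q[m]
for z in range(190,290,10):
    k=q[abs(q[:,2]-z)<5];print(z,len(k),k[:,0].min().round(0) if len(k) else '',k[:,0].max().round(0) if len(k) else '')
c=capture("scene");P=cloud(c);Q=(P-O)@C
m=(abs(Q[...,1])<120)&(Q[...,0]>30)&(Q[...,0]<125)
for z in range(80,290,20):
    k=Q[m&(abs(Q[...,2]-z)<5)];print("S",z,len(k),np.percentile(k[:,0],[2,50,98]).round(1) if len(k) else '')
cv2.imwrite("pics/s3.png",c["color"])
E
```

```text
[554.28470662 -40.59523749 179.35515747] [556.28138971 -40.90937664 183.56874841] 33.879882867616466
190 29 72.0 77.0
200 35 70.0 73.0
210 17 68.0 71.0
220 0  
230 0  
240 0  
250 0  
260 3 49.0 56.0
270 512 46.0 65.0
280 8 55.0 62.0
S 80 267 [107.7 109.8 112.2]
S 100 281 [103.2 105.7 107.5]
S 120 301 [ 98.5 101.3 103.8]
S 140 298 [94.1 96.7 99. ]
S 160 311 [89.7 92.1 94.7]
S 180 307 [85.5 87.7 90.7]
S 200 338 [80.9 83.3 85.6]
S 220 328 [76.2 78.8 81.6]
S 240 355 [71.9 74.3 76.9]
S 260 371 [67.  69.6 72. ]
S 280 117 [31.6 39.9 66.3]
```

View pics/s3.png

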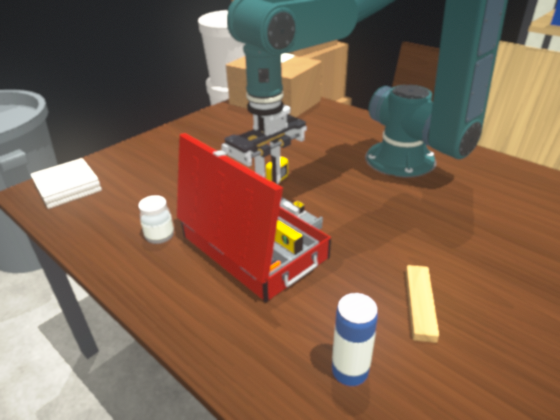

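The level sits in the compartment at (290,235), released, and the lid is still up. Next I'll go over and behind the lid.

```bash
python3 - <<'E'
from h import *
p,R=cur();t0=p+25*R[:,2]
plan([(t0+[0,0,190],R),(w([115,0,345]),R),(w([112,0,236]),R)])
rows=[]
for th in np.linspace(1.35,0.06,24):
    r=183;rows.append((w([104+2-r*np.cos(th)+6*np.sin(th)+12.5,0,66+r*np.sin(th)+6*np.cos(th)]),R))
plan(rows)
E
```

```text
[-0.0, 0.0, -190.0] [0.0, 0.0, 0.0] n>= 5.0 tcp [554.3 -40.6 369.4]
[-1.0, 169.0, -191.0] [0.0, 0.0, 0.0] n>= 7.0 tcp [722.7 -53.6 370. ]
[-1.0, 166.0, -82.0] [0.0, 0.0, 0.0] n>= 5.0 tcp [719.7 -53.4 261. ]
[0.0, -28.0, -9.0] [0.0, 0.0, 0.0] n>= 1.0 tcp [692.  -51.3 270.9]
[0.0, -38.0, -7.0] [0.0, 0.0, 0.0] n>= 1.0 tcp [682.  -50.6 268.7]
[1.0, -48.0, -5.0] [0.0, 0.0, 0.0] n>= 2.0 tcp [672.2 -49.8 265.9]
[1.0, -57.0, -1.0] [0.0, 0.0, 0.0] n>= 2.0 tcp [662.5 -49.1 262.6]
[1.0, -67.0, 3.0] [0.0, 0.0, 0.0] n>= 2.0 tcp [653.  -48.4 258.7]
[1.0, -76.0, 7.0] [0.0, 0.0, 0.0] n>= 2.0 tcp [643.7 -47.7 254.4]
[1.0, -85.0, 12.0] [0.0, 0.0, 0.0] n>= 3.0 tcp [634.7 -47.  249.5]
[1.0, -94.0, 17.0] [0.0, 0.0, 0.0] n>= 3.0 tcp [626.  -46.3 244.1]
[1.0, -102.0, 23.0] [0.0, 0.0, 0.0] n>= 3.0 tcp [617.6 -45.7 238.2]
[1.0, -111.0, 29.0] [0.0, 0.0, 0.0] n>= 3.0 tcp [609.5 -45.1 231.9]
[1.0, -118.0, 36.0] [0.0, 0.0, 0.0] n>= 3.0 tcp [601.9 -44.5 225.1]
[1.0, -126.0, 43.0] [0.0, 0.0, 0.0] n>= 4.0 tcp [594.6 -44.  217.9]
[1.0, -132.0, 51.0] [0.0, 0.0, 0.0] n>= 4.0 tcp [587.7 -43.5 210.3]
[1.0, -139.0, 59.0] [0.0, 0.0, 0.0] n>= 4.0 tcp [581.2 -43.  202.3]
[1.0, -145.0, 67.0] [0.0, 0.0, 0.0] n>= 4.0 tcp [575.2 -42.5 194. ]
[1.0, -151.0, 76.0] [0.0, 0.0, 0.0] n>= 5.0 tcp [569.7 -42.1 185.4]
[1.0, -156.0, 85.0] [0.0, 0.0, 0.0] n>= 5.0 tcp [564.7 -41.7 176.4]
[1.0, -160.0, 94.0] [0.0, 0.0, 0.0] n>= 5.0 tcp [560.1 -41.4 167.2]
[1.0, -164.0, 104.0] [0.0, 0.0, 0.0] n>= 5.0 tcp [556.1 -41.1 157.8]
[1.0, -168.0, 113.0] [0.0, 0.0, 0.0] n>= 5.0 tcp [552.7 -40.8 148.1]
[1.0, -171.0, 123.0] [0.0, 0.0, 0.0] n>= 6.0 tcp [549.8 -40.6 138.3]
[1.0, -173.0, 133.0] [0.0, 0.0, 0.0] n>= 6.0 tcp [547.4 -40.4 128.3]
[1.0, -175.0, 143.0] [0.0, 0.0, 0.0] n>= 6.0 tcp [545.6 -40.3 118.2]
[1.0, -176.0, 153.0] [0.0, 0.0, 0.0] n>= 6.0 tcp [544.4 -40.2 108. ]
```

Request:
move_arm(delta_pos=[[0, 0, -35], [0, 0, -75], [0, 0, -115], [0, 0, -155], [0, 0, -190], [0, 0, -190], [0, 0, -190], [0, 40, -190], [0, 80, -190], [0, 120, -190], [-1, 169, -191], [-1, 169, -191], [-1, 169, -191], [-1, 168, -160], [-1, 167, -125], [-1, 166, -95], [-1, 166, -82], [-1, 166, -82], [-1, 166, -82]], twist=[[0, 0, 0], [0, 0, 0], [0, 0, 0], [0, 0, 0], [0, 0, 0], [0, 0, 0], [0, 0, 0], [0, 0, 0], [0, 0, 0], [0, 0, 0], [0, 0, 0], [0, 0, 0], [0, 0, 0], [0, 0, 0], [0, 0, 0], [0, 0, 0], [0, 0, 0], [0, 0, 0], [0, 0, 0]], grip=[-0.28, -0.28, -0.28, -0.28, -0.28, -1, -1, -1, -1, -1, -1, -1, -1, -1, -1, -1, -1, -1, -1])

```text
time: 14.15
ee_pos: [717.8, -53.5, 260.2]
tool_rot: [-179.8, 0.0, 85.7]
force: [-0.6, -0.6, 1.1]
width: 0.7
gripper_force: 0.0
```

Request:
move_arm(delta_pos=[[0, -14, -5], [0, -28, -9], [0, -38, -7], [1, -48, -5], [1, -57, -1], [1, -67, 3], [1, -76, 7], [1, -85, 12], [1, -94, 17], [1, -102, 23], [1, -111, 29], [1, -118, 36], [1, -126, 43], [1, -132, 51], [1, -139, 59]], twist=[[0, 0, 0], [0, 0, 0], [0, 0, 0], [0, 0, 0], [0, 0, 0], [0, 0, 0], [0, 0, 0], [0, 0, 0], [0, 0, 0], [0, 0, 0], [0, 0, 0], [0, 0, 0], [0, 0, 0], [0, 0, 0], [0, 0, 0]], grip=[-1, -1, -1, -1, -1, -1, -1, -1, -1, -1, -1, -1, -1, -1, -1])

```text
time: 15.4
ee_pos: [582.2, -42.8, 207.0]
tool_rot: [179.5, 0.1, 85.7]
force: [-0.1, 0.1, 4.0]
width: 0.6
gripper_force: 1.5
```

Request:
move_arm(delta_pos=[[0, -6, 8], [0, -12, 17], [0, -17, 26], [0, -21, 35], [0, -25, 45], [0, -29, 54], [0, -32, 64], [0, -34, 74], [0, -36, 84], [0, -37, 91], [0, -37, 96], [0, -37, 99], [0, -37, 101], [0, -37, 101]], twist=[[0, 0, 0], [0, 0, 0], [0, 0, 0], [0, 0, 0], [0, 0, 0], [0, 0, 0], [0, 0, 0], [0, 0, 0], [0, 0, 0], [0, 0, 0], [0, 0, 0], [0, 0, 0], [0, 0, 0], [0, 0, 0]], grip=[-1, -1, -1, -1, -1, -1, -1, -1, -1, -1, -1, -1, -1, -1])

```text
time: 16.57
ee_pos: [543.4, -39.8, 99.7]
tool_rot: [-179.8, 0.0, 85.7]
force: [-2.2, 0.2, 1.6]
width: 0.4
gripper_force: 1.0
```

Request:
move_arm(delta_pos=[[0, 0, 1], [0, 0, 2], [0, 0, 3], [0, 0, 4], [0, 0, 4], [0, 0, 4]], twist=[[0, 0, 0], [0, 0, 0], [0, 0, 0], [0, 0, 0], [0, 0, 0], [0, 0, 0]], grip=[-1, -1, -1, -1, -1, -1])

```text
time: 17.07
ee_pos: [544.4, -39.8, 97.3]
tool_rot: [180.0, 0.0, 85.7]
force: [-2.5, 0.9, 2.9]
width: 0.5
gripper_force: 1.3
```

Request:
move_arm(delta_pos=[[0, 0, 1], [0, 0, 2], [0, 0, 3], [0, 0, 3], [0, 0, 3]], twist=[[0, 0, 0], [0, 0, 0], [0, 0, 0], [0, 0, 0], [0, 0, 0]], grip=[-1, -1, -1, -1, -1])

```text
time: 17.48
ee_pos: [544.5, -39.8, 96.7]
tool_rot: [179.9, 0.0, 85.8]
force: [-6.4, 0.6, 11.7]
width: 0.6
gripper_force: 5.9
```

Request:
move_arm(delta_pos=[[0, 0, 1], [0, 0, 1], [0, 0, -10], [0, 0, -25], [0, 0, -60], [0, 0, -100], [0, -40, -130], [0, -80, -150], [0, -120, -150], [0, -150, -150], [0, -150, -150], [0, -150, -150], [0, -150, -150], [0, -150, -150]], twist=[[0, 0, 0], [0, 0, 0], [0, 0, 0], [0, 0, 0], [0, 0, 0], [0, 0, 0], [0, 0, 0], [0, 0, 0], [0, 0, 0], [0, 0, 0], [0, 0, 0], [0, 0, 0], [0, 0, 0], [0, 0, 0]], grip=[-1, -1, -1, -1, -1, -1, -1, -1, -1, -1, -1, -1, -1, -1])

```text
time: 18.65
ee_pos: [395.9, -28.9, 244.1]
tool_rot: [180.0, 0.0, 85.7]
force: [0.1, -0.1, 0.1]
width: 0.1
gripper_force: 0.0
```

```bash
python3 - <<'E'
from h import *
c=capture("scene");cv2.imwrite("pics/s4.png",c["color"]);P=cloud(c);Q=(P-O)@C
for x in(-95,-80,-50,0,50,90):
    k=Q[(abs(Q[...,0]-x)<5)&(abs(Q[...,1]-60)<60)&(Q[...,2]>60)];print(x,np.median(k[:,2]).round(1))
s=robot.read_state();print(s["ee_pos"],s["force"])
E
```

```text
-95 75.2
-80 75.0
-50 74.9
0 74.5
50 74.0
90 73.4
[395.92505063 -28.87195736 243.88170307] [0.01903966 0.07823761 0.15866809]
```

View pics/s4.png

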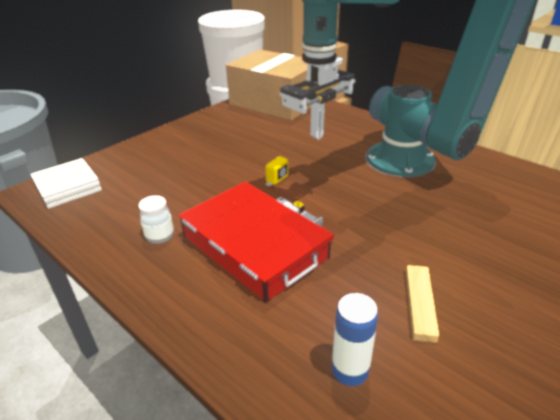

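The lid is shut at (255,235), the tab is near (300,207) and nothing else has moved. I'll compare it with the first image before handing in.

```bash
python3 - <<'E'
from h import *
def f(c):
    P=cloud(c);Q=(P-O)@C
    z=[np.median(Q[...,2][(abs(Q[...,0]-x)<5)&(abs(Q[...,1]-60)<60)&(Q[...,2]>60)]) for x in(-95,0,90)]
    h=cv2.cvtColor(c["color"],cv2.COLOR_BGR2HSV);k=Q[(h[...,0]>20)&(h[...,0]<35)&(h[...,1]>120)&(Q[...,2]>55)&(abs(Q[...,0]+138)<20)&(abs(Q[...,1]-15)<40)]
    print(np.round(z,1),len(k),k.mean(0).round(1))
a=capture("scene");f(dict(np.load("scene1.npz")));f(a)
E
```

```text
[75.2 74.4 73.3] 43 [-135.9   15.9   68.3]
[75.6 74.4 73.5] 42 [-136.3   15.5   67.8]
```

The lid and slide match their starting state, so the case is latched.

```bash
python3 -c "
from station import workorder
print(workorder.sign_off())"
```

```text
the job is handed in; nothing more can be done
None
```

The level is in the front compartment, the lid is latched shut with the slide home, and the job is handed in at about 19 s on the robot clock; sign-off returned no verdict.

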